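# Anchor the sample carrier, release its two catches and hold the gate open

## Task

Get the vial carrier ready for a colleague to slide the rack out: start its captive green anchor screw by pushing it down and turning it clockwise to its stop, then let it spring up so it stays locked. Then squeeze the red catch fully shut, after it the yellow catch, and swing the violet gate by its black handle past the ball detent until it stands wide open, about square to the carrier's side. Finish while still holding the gate wide by the black handle (it springs back if let go), with the racks, vial, marker and everything else on the bench undisturbed.

Things in the scene. Friction and masses are not known exactly. Their poses are not given: they have to be found in the camera images.
- carrier: aluminium and white vial carrier fixed to the bench, base plate 210 (x) by 355 (y) by 12 mm; origin on the bench under the middle of the vial bay. x runs along the closed gate, y away from it (gate on the -y side). Walls 72 mm high, header bar over the gate 100 mm. Gate hinge axis at x = -88, y = -104 mm. Brass ball detent in the sill at x = -12, y = -168 mm, 23 mm high
- knob_grip (a point): on the vertical axis of the green anchor screw, 79 mm above the bench when up (TCP height); at x = 0, y = 118 mm of the carrier. The green grip is a bar 46 mm long (point's x axis), 14 mm wide (y, grasp this), from 63 to 91 mm above the bench; the point turns with it. Steel ledges below it reach 40 mm from the axis, tops 38 mm above the bench
- knob (a joint): turn of the green anchor screw, 0 to 1.3 rad (stop), growing clockwise seen from above, starts at 0 to 0.15. Little friction. Push down first, then turn: while it is up its lugs strike the ledges at about 0.2 rad; pushed down they pass under them. Locked above 1.0 rad
- plunge (a joint): how far the green screw is pushed down, m: 0 up, 0.011 stop; spring 3 N at the top, 7.4 N at the stop. It must be pushed at least 0.008 (better to the stop) to turn; turned home and let go it rises to about 0.007, held there by the ledges
- red_mid (a point): fixed point midway between the outer faces of the red catch's two tabs once squeezed, 124 mm above the bench (TCP height), on the header at x = -39 or +51 mm of the carrier (red and yellow swap). Site x = squeeze direction = carrier x. Fixed tab's outer face 18 mm to +x; moving tab's outer face 32 mm to -x before, 18 mm after. Tabs 10 thick, 20 wide, from 104 to 143 mm above the bench
- red_catch (a joint): travel of the red moving tab towards the fixed one, m: starts at 0 to 0.002 (locked), 0.014 fully squeezed (stop); about 3 N friction, no spring, it stays where it is left
- yellow_mid (a point): the same point for the yellow catch, which is otherwise like the red one
- yellow_catch (a joint): travel of the yellow moving tab, m: as red_catch
- gate (a joint): gate angle, rad: 0 closed (free end to the carrier's +x), grows swinging out to -y, clockwise seen from above; stop 1.6. Hooked shut by both catches, free once both are squeezed 0.011. The ball detent resists at about 0.57 to 0.83 (up to about 10 N at the handle). A spring always pulls it shut, 3 N at the handle when wide; let go it falls back to the detent
- gate_hinge (a point): point on the gate's vertical hinge axis, 130 mm above the bench; its x axis runs along the gate from hinge to free end and turns with it. The gate is 168 mm long, 8 mm thick, top 95 mm above the bench with two steel lugs to 116 mm
- pull: black upright round handle of the gate, a sleeve free to spin about its own axis, 18 mm diameter, from 50 to 155 mm above the bench; origin on its axis 105 mm above the bench, 130 mm along the gate from the hinge and 50 mm out from the gate's mid-plane (the outer side, -y of the hinge point). Steel brackets join it to the gate below 90 mm
- pull_grip (a point): point on the handle's axis 132 mm above the bench, good TCP height
- inner_rack: orange vial rack standing loose in the carrier's bay, 130 x 130 mm, 56 mm to the caps; origin under its centre; leave alone
- spare_rack: magenta vial rack on the bench, 130 x 130 mm, 56 mm to the caps; origin under its centre; leave alone
- stray_vial: vial with blue cap, 16 mm diameter, 46 mm tall, standing loose on the carrier's base plate about 88 mm from the green screw; origin under its centre; leave alone
- marker: marker pen lying behind the carrier, 125 mm long, 13 mm thick; origin under its middle; leave alone
- mouse: black computer mouse, 105 x 60 x 30 mm; origin under its centre; leave alone
- scanner: black barcode scanner lying on the bench, 190 mm long, 61 mm high; origin under its middle; leave alone
- spray: white bottle, 60 mm diameter, 170 mm tall; origin under its centre; leave alone

How it is judged:
On the way, in this order (a step that is already met when the one before it is completed fails the run):
1. the green anchor screw is pushed down before it is turned (value of joint plunge above 0.008 m and value of joint knob below 0.6 rad), for 0.05 s.
2. the green anchor screw is pushed in, turned home and has sprung up locked under its ledges (value of joint knob above 1 rad and value of joint plunge between 0.004 and 0.0095 m), for 0.2 s.
3. the red catch is squeezed (value of joint red_catch above 0.011 m), for 0.1 s.
4. the yellow catch is squeezed (value of joint yellow_catch above 0.011 m), for 0.1 s.
5. the gate is past its detent (value of joint gate above 0.9 rad), for 0.1 s.
At the end, for the whole second after the job is handed in: the gate stands still at 1.3 rad or more (about square, 75 degrees or wider), the fingers bear on its black handle with more than 1 N, the anchor screw is locked (turned past 1.0 rad, held 4 to 9.5 mm down), both catches are still squeezed (10 mm or more), and the stray vial stands (all of step 2 and value of joint gate between 1.3 and 1.65 rad and velocity of joint gate between -0.15 and 0.15 rad/s and contact force between the fingers and pull above 1 N and value of joint each of red_catch, yellow_catch above 0.01 m and angle between stray_vial's own z axis and vertical below 0.3 rad); the arm keeps its last pose, push and grip.
It fails at once if a bystander is disturbed (moved more than 25 mm) (distance of any of inner_rack, spare_rack, stray_vial, marker, mouse, scanner, spray from where it was at the start of the episode above 0.025 m).
It also fails if it takes over 64 s, if anything falls off the work surface, if the arm or the gripper's body presses on something with over 40 N, if the wrist force passes 120 N, or if a joint passes its speed limit or range.

## Robot

A 7-joint arm with a two-finger parallel gripper is mounted at the origin on the work surface. World frame = base frame: x ahead of the robot, y to its left, z up, the work surface at z = 0. Lengths are in m, angles in rad, forces in N, time in s.
With the tool pointing down it reaches from about 0.4 to 0.85 m from the base axis. Payload 4.5 kg.
Tool frame: the origin (TCP) lies between the finger pads, 19 mm behind the fingertips; this is the grasp point; z points along the fingers, y is the line along which they close (so a half turn about z gives the same grasp; the last joint's range is limited). The gripper opens to 88 mm and grips with 3 to 60 N. Pads are 18 mm wide; open, the fingers measure 123 mm over their backs; the gripper's body (75 mm by 187 mm) begins 45 mm behind the grasp point.
Start: joints at [1.334, 0.689, -0.195, 1.565, 0.157, 0.902, -0.215], TCP at [0.167, -0.602, 0.257] pointing down, gripper open.
Joint ranges: [-3.01, 3.01], [-0.46, 2.08], [-1.47, 1.51], [0.13, 2.56], [-1, 4.14], [0.04, 2.09], [-2.66, 2.66]. Speed limits (rad/s): [2.57, 2.57, 3.14, 3.14, 3.14, 3.14, 3.14].

## Interface

Orientations are given as a unit quaternion [x, y, z, w].
In Python, from plant import r, optics gives the robot as it stands.
- The arm moves only by the shell command python3 -m pendant 'ROWS' [OPENING] [FORCE]. ROWS is JSON, a list of rows, each a list of 6 numbers: the shift along the tool's x, y, z as a fraction of full scale, then the turn, a rotation vector about the tool's x, y, z as a fraction of full scale. A call has 1 to 5 rows; each row shifts and turns the commanded pose from where the row before left it, along the tool's axes as they then stand; what a row does not reach is not made up. Full scale, the value 1, is 0.025 m for a shift and pi rad for a turn. A row lasts 1/12 s, in which the tool goes at most 41.7 mm and 7.16 degrees, less where a joint would pass 70% of its speed; a pose out of reach is approached as far as the arm can. A call with a number of a shift or a turn outside -1 to 1 is refused whole. A call with a gripper value outside its range is refused whole. OPENING is the opening, from -1 (shut) to 1 (fully open), set as the call begins (- or left out, the last holds). The fingers move at their own pace and stop on an object; FORCE is the grip in N (left out, the last holds). Time passes only in rows, so rows that do not move let the fingers close. It gives the time, the measured TCP pose, the force, the opening and the grip force at its end, in the units of the state.
- r.get_state(): the state, without advancing time (a new reading comes with each control period).
- optics.snapshot(name): name is "scene" or "top"; returns (picture, depth): 400x640x3 uint8, blue, green, red; 400x640 float32, m along the optical axis (not along the pixel's ray), 0 where there is no reading.
- optics.calibration(name): a dict with "vfov" (degrees; the focal length in pixels is half the picture's height over the tangent of half this angle, whatever the lens; pixels are square), "cx", "cy" (the principal point, pixels), "k1" (the pictures are not rectified: a ray, as slopes to the right and down, at radius r is drawn at 1 + k1 r^2 times it, then the intrinsics apply), "cam_to_world" (4x4, takes a point from camera to world coordinates). Camera axes: x right, y up, looking along -z (the intrinsics and any distortion apply to the point x, -y, -z); pixel columns grow to the right and rows downward; lengths in m; the calibration is good to about 2 mm. A picture is of the moment at which its call begins. calibration takes no time and is no camera call.
- r.finish_job(): hands the job in; it is judged then, once.
The state is a dict: "clock": time; "q": joint angles; "qd": joint speeds; "joint_torque": joint torques, N m; "tool_pos": TCP position; "eef_rot": TCP orientation; "contact_force": force on the tool from outside, world axes, zero at the start; "moment": the same for the moment, N m; "opening": opening from 0.0 (shut) to 1.0 (fully open); "finger_force": force on a finger pad.
Only numpy, scipy, OpenCV 4.12 (cv2) and the standard library are available. Lean on these libraries where they do the work, as an engineer would, in place of code of your own. Each camera call takes 0.05 s, during which the arm holds its last target. There are 200 camera calls.

## Working session

There is one attempt and no reset: what is moved stays moved. The work goes in short steps, Python scripts to look and compute and a shell command to move; the robot and the scene stay as the last step left them, time stands still between calls to the robot, and variables do not carry over. Pictures are saved under pics/ and viewed, at most 10 in all, crops included, and the job is handed in when it is done.

```bash
ls; mkdir -p pics; cat > h.py <<'E'
import numpy as np, cv2
from plant import r, optics
def snap(n,f):
    p,d=optics.snapshot(n); cv2.imwrite(f'pics/{f}.png',p); np.save(f'pics/{f}.npy',d); return p,d
def K(n):
    c=optics.calibration(n); f=200/np.tan(np.radians(c['vfov'])/2); return c,f
def ray(n,u,v):
    c,f=K(n); x=(u-c['cx'])/f; y=(v-c['cy'])/f
    rd=np.hypot(x,y); s=rd
    for _ in range(30): s=rd/(1+c['k1']*s*s)
    k=s/rd if rd else 1
    T=np.array(c['cam_to_world']); return T[:3,3],T[:3,:3]@np.array([x*k,-y*k,-1])
def at_z(n,u,v,z):
    o,d=ray(n,u,v); return o+d*(z-o[2])/d[2]
def at_d(n,u,v,dep):
    o,d=ray(n,u,v); return o+d*dep
E
python3 - <<'E'
from h import *
for n in('scene','top'):
    snap(n,n+'0'); c,f=K(n); print(n,f,c)
print(r.get_state())
E
```

```text
pics
scene 469.18791376677177 {'vfov': 46.17404265573501, 'cx': 317.72467674239397, 'cy': 191.80032028976035, 'k1': -0.014245027398008554, 'cam_to_world': array([[ 0.36434016, -0.60315181,  0.70955208,  1.46580847],
       [ 0.93120484,  0.22722856, -0.28499953, -0.3314918 ],
       [ 0.01066748,  0.7645751 ,  0.64444637,  0.92420669],
       [ 0.        ,  0.        ,  0.        ,  1.        ]])}
top 514.1614267364375 {'vfov': 42.51036784303954, 'cx': 329.25390696627557, 'cy': 198.6399596519726, 'k1': -0.0072025393243004545, 'cam_to_world': array([[ 0.00963063,  0.99629608, -0.08544803,  0.3996025 ],
       [-0.99986182,  0.01075244,  0.01267802,  0.02915848],
       [ 0.01354984,  0.08531413,  0.99626196,  1.80332999],
       [ 0.        ,  0.        ,  0.        ,  1.        ]])}
{'clock': 0.1, 'q': array([ 1.33379609,  0.68989703, -0.19457232,  1.56620499,  0.15734565,
        0.90249738, -0.2150922 ]), 'qd': array([ 1.21833003e-03, -2.05217175e-03, -6.21482247e-05, -2.55967196e-03,
        6.01436780e-04, -2.12617796e-03,  3.18641461e-04]), 'joint_torque': array([-2.20052920e-03, -5.28492558e+01, -1.27120368e+00, -1.53836077e+01,
       -5.25466225e-02,  1.94762186e-03,  6.29051601e-05]), 'tool_pos': array([ 0.16702833, -0.60173028,  0.2567028 ]), 'eef_rot': array([ 9.90837058e-01,  1.35060274e-01, -1.66865108e-04, -7.86315549e-04]), 'contact_force': array([-0.37714245,  0.13515609, -0.33347587]), 'moment': array([-0.04207259, -0.02029861, -0.02292387]), 'finger_force': 0.0, 'opening': 0.9959542308842133}
```

View pics/scene0.png

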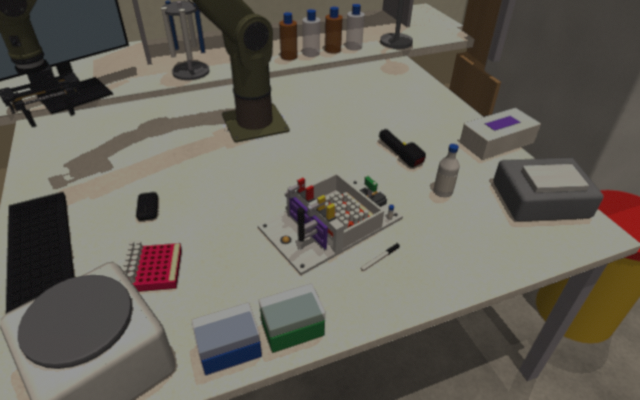

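View pics/top0.png

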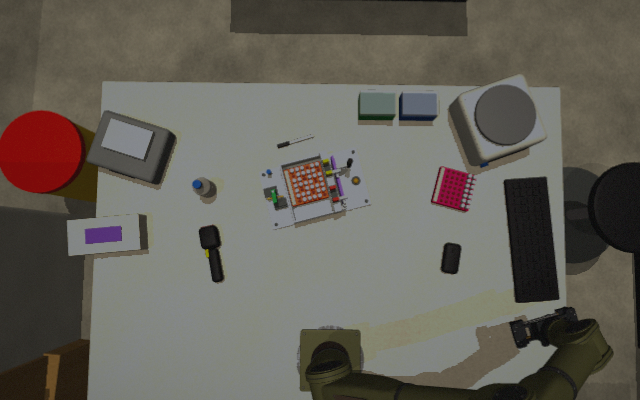

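The top view shows the carrier at about (317,187), with the gate to the right (world -y) and the green knob at (274,196). The scene view shows it at about (330,220). I'll enlarge both.

```bash
python3 - <<'E'
import cv2
p=cv2.imread('pics/top0.png')[140:240,250:383]; cv2.imwrite('pics/tc.png',cv2.resize(p,None,fx=6,fy=6,interpolation=cv2.INTER_CUBIC))
p=cv2.imread('pics/scene0.png')[165:275,255:405]; cv2.imwrite('pics/sc.png',cv2.convertScaleAbs(cv2.resize(p,None,fx=5.3,fy=5.3,interpolation=cv2.INTER_CUBIC),alpha=1.5))
E
```

```text
(no output)
```

View pics/tc.png

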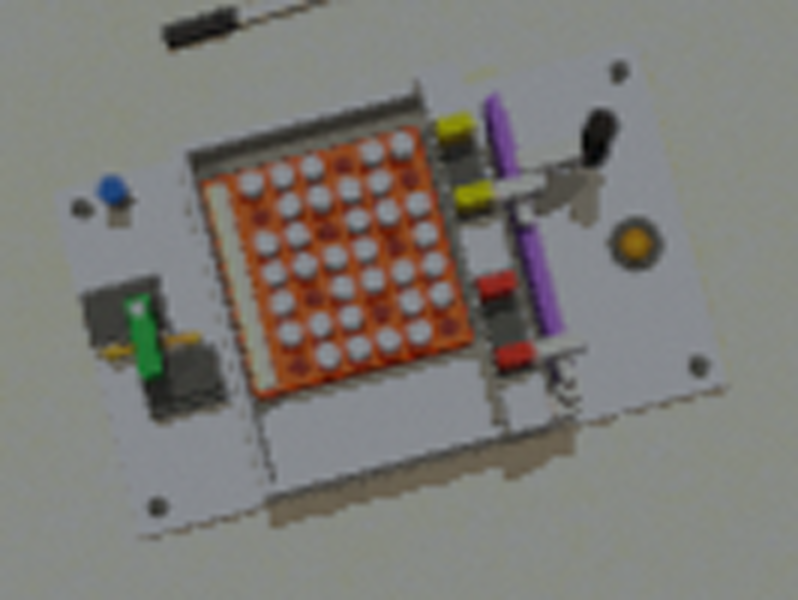

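View pics/sc.png

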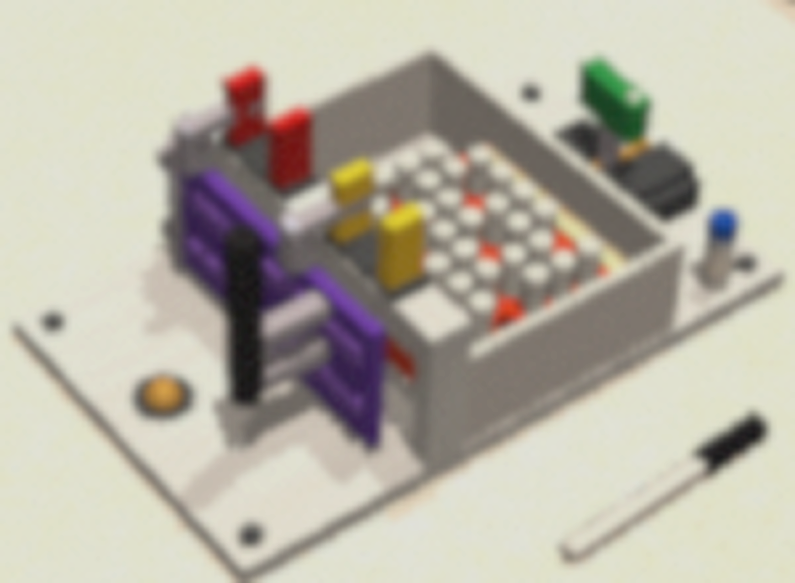

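The crops show all the parts. Red is near the hinge (x=-39) and yellow is at +51. The knob bar lies along carrier x, and the handle top is at top-crop (602,122). Now a joint pose fit using known features from both views.

```bash
cat > fit.py <<'E'
from h import *
from scipy.optimize import least_squares
def proj(n,P):
    c,f=K(n); T=np.array(c['cam_to_world']); p=T[:3,:3].T@(P-T[:3,3]); x=p[0]/-p[2]; y=-p[1]/-p[2]
    k=1+c['k1']*(x*x+y*y); return np.array([c['cx']+f*x*k,c['cy']+f*y*k])
# (cam, crop px, carrier point mm; y None,s -> plate edge)
t=lambda x,y:((x+.5)/6-.5+250,(y+.5)/6-.5+140)
s=lambda x,y:((x+.5)/5.3-.5+255,(y+.5)/5.3-.5+165)
E=177.5
F=[('top',t(62,190),(105,E,12,1)),('top',t(140,537),(-105,E,12,1)),('top',t(728,388),(-105,-E,12,1)),('top',t(637,55),(105,-E,12,1)),
('top',t(636,242),(-12,-168,21,0)),('top',t(602,120),(42,-154,155,0)),('top',t(138,306),(17,118,91,0)),
('top',t(455,121),(64,-115,143,2)),('top',t(498,283),(-26,-115,143,2)),
('scene',s(13,328),(-105,-E,12,1)),('scene',s(243,580),(105,-E,12,1)),('scene',s(784,278),(105,E,12,1)),
('scene',s(163,388),(-12,-168,23,0)),('scene',s(243,236),(42,-154,155,0))]
def W(p,a):
    x,y,z,k=a; y=y+(p[3]*1000 if k==1 else 0)+(p[4]*1000 if k==2 else 0); c,s_=np.cos(p[2]),np.sin(p[2])
    return np.array([p[0]+(c*x-s_*y)/1e3,p[1]+(s_*x+c*y)/1e3,z/1e3])
res=lambda p:np.concatenate([proj(n,W(p,a))-u for n,u,a in F])
def solve(): return least_squares(res,[.62,.05,.2,-.02,0],x_scale=.01,loss='soft_l1')
if __name__=='__main__':
    o=solve(); print(np.round(o.x,4)); 
    for (n,u,a),e in zip(F,o.fun.reshape(-1,2)): print(n,a,np.round(e,2))
    np.save('pose.npy',o.x)
E
python3 fit.py
```

```text
[ 0.5867  0.0811  0.2654 -0.0235  0.036 ]
top (105, 177.5, 12, 1) [-1.95 -0.17]
top (-105, 177.5, 12, 1) [-0.32  0.01]
top (-105, -177.5, 12, 1) [ 0.23 -0.83]
top (105, -177.5, 12, 1) [-0.04 -2.73]
top (-12, -168, 21, 0) [-0.21 -0.02]
top (42, -154, 155, 0) [-0.34  0.35]
top (17, 118, 91, 0) [-0.71 -0.2 ]
top (64, -115, 143, 2) [0.04 0.02]
top (-26, -115, 143, 2) [-0.14 -0.43]
scene (-105, -177.5, 12, 1) [-0.54 -0.62]
scene (105, -177.5, 12, 1) [-0.57 -0.58]
scene (105, 177.5, 12, 1) [-0.41 -0.63]
scene (-12, -168, 23, 0) [-0.5  -0.23]
scene (42, -154, 155, 0) [-0.38  0.85]
```

```bash
sed -i "s/^F=\[('top',t(62,190),(105,E,12,1)),/F=[/; s/('top',t(637,55),(105,-E,12,1)),//" fit.py; python3 fit.py; cat > plan.py <<'E'
# usage: plan.py cx cy z(mm, carrier) [closing-axis rel yaw deg, tool x cw from carrier x]
import sys; from h import *
from scipy.spatial.transform import Rotation as R
p=np.load('pose.npy'); s=r.get_state(); Rt=R.from_quat(s['eef_rot']); M=Rt.as_matrix()
a=[float(v) for v in sys.argv[1:]]
c,q=np.cos(p[2]),np.sin(p[2])
if len(a)>=3:
    t=np.array([p[0]+(c*a[0]-q*a[1])/1e3,p[1]+(q*a[0]+c*a[1])/1e3,a[2]/1e3]); d=M.T@(t-s['tool_pos'])
    print('target',t.round(4),'tool shift units',(d/.025).round(2))
l=s['tool_pos']-[p[0],p[1],0]
print('carrier mm',np.round(1e3*np.array([c*l[0]+q*l[1],-q*l[0]+c*l[1],l[2]]),1),'cw of carrier rad',round(float((p[2]-np.arctan2(M[1,0],M[0,0])+np.pi)%(2*np.pi)-np.pi),3),'tilt',M[:2,2].round(4))
print('t',round(s['clock'],2),'q',s['q'].round(2),'F',s['contact_force'].round(1),'open mm',round(s['opening']*88,1),'ff',round(float(s['finger_force']),1))
E
python3 plan.py 0 118 200; python3 -m pendant '[[0,0,0,0,0,-0.039],[0,0,0,0,0,-0.039],[1,0,0,0,0,-0.039],[1,0,0,0,0,-0.039],[0,0,0,0,0,0]]' -0.2 40; python3 plan.py 0 118 200
```

```text
[ 0.5869  0.0811  0.2669 -0.023   0.036 ]
top (-105, 177.5, 12, 1) [-0.39  0.01]
top (-105, -177.5, 12, 1) [ 0.12 -0.97]
top (-12, -168, 21, 0) [-0.21 -0.17]
top (42, -154, 155, 0) [-0.37  0.2 ]
top (17, 118, 91, 0) [-0.7  -0.23]
top (64, -115, 143, 2) [-0.01 -0.09]
top (-26, -115, 143, 2) [-0.14 -0.55]
scene (-105, -177.5, 12, 1) [-0.37 -0.54]
scene (105, -177.5, 12, 1) [-0.26 -0.53]
scene (105, 177.5, 12, 1) [-0.27 -0.7 ]
scene (-12, -168, 23, 0) [-0.43 -0.1 ]
scene (42, -154, 155, 0) [-0.27  0.97]
target [0.5558 0.1949 0.2   ] tool shift units [ 23.51 -26.54   2.31]
carrier mm [-585.1 -547.9  256.7] cw of carrier rad -0.004 tilt [-0.0005  0.0015]
t 0.1 q [ 1.33  0.69 -0.19  1.57  0.16  0.9  -0.22] F [-0.4  0.1 -0.3] open mm 87.6 ff 0.0
clock: 0.52
tool_pos: [0.2146, -0.5712, 0.2572]
eef_rot: [0.926, 0.377, 0.003, -0.001]
contact_force: [0.9, 0.9, -0.5]
opening: 0.644
finger_force: 0.0
target [0.5558 0.1949 0.2   ] tool shift units [ 31.15 -12.41   2.46]
carrier mm [-531.2 -531.   257.2] cw of carrier rad -0.506 tilt [0.0044 0.0037]
t 0.52 q [ 1.33  0.68 -0.34  1.61  0.26  0.9   0.1 ] F [ 0.9  0.9 -0.5] open mm 56.7 ff 0.0
```

```bash
P='python3 -m pendant'
python3 -m pendant '[[1,0.3,0,0,0,0],[1,0.3,0,0,0,0],[1,0,0,0,0,0],[1,0,0,0,0,0],[1,-0.4,0,0,0,0]]' >/dev/null
python3 -m pendant '[[1,-0.5,0,0,0,0],[1,-0.5,0,0,0,0],[1,-0.5,0,0,0,0],[1,-0.5,0,0,0,0],[1,-0.5,0,0,0,0]]' >/dev/null
python3 -m pendant '[[1,-0.5,0,0,0,0],[1,-0.5,0,0,0,0],[1,-0.5,0,0,0,0],[1,-0.5,0,0,0,0],[1,-0.5,0,0,0,0]]' >/dev/null
python3 -m pendant '[[1,-0.5,0,0,0,0],[1,-0.5,0,0,0,0],[1,-0.5,0,0,0,0],[1,-0.5,0,0,0,0],[1,-0.5,0,0,0,0]]' >/dev/null
python3 -m pendant '[[1,-0.5,0,0,0,0],[1,-0.5,0,0,0,0],[1,-0.5,0,0,0,0],[1,-0.5,0,0,0,0],[1,-0.5,0,0,0,0]]' >/dev/null
python3 -m pendant '[[0,0,0,0,0,-0.039],[0,0,0,0,0,-0.039],[0,0,0,0,0,-0.039],[0,0,0,0,0,-0.039],[0,0,0,0,0,-0.039]]' >/dev/null
python3 -m pendant '[[0,0,0,0,0,-0.039],[0,0,0,0,0,-0.039],[0,0,0,0,0,-0.039],[0,0,0,0,0,-0.039],[0,0,0,0,0,-0.039]]' 
python3 plan.py 0 118 130
```

```text
clock: 3.43
tool_pos: [0.4926, 0.033, 0.2572]
eef_rot: [0.544, 0.839, -0.0, -0.0]
contact_force: [0.0, -0.0, -0.3]
opening: 0.402
finger_force: 0.0
target [0.5558 0.1949 0.13  ] tool shift units [4.88 4.96 5.08]
carrier mm [-103.7  -21.5  257.2] cw of carrier rad -1.724 tilt [-0.0006 -0.0004]
t 3.43 q [ 0.24  0.58 -0.63  1.94  0.48  0.78 -0.24] F [ 0.  -0.  -0.3] open mm 35.4 ff 0.0
```

```bash
python3 -m pendant '[[1,1,0,0,0,0],[1,1,0,0,0,0],[1,1,0,0,0,0],[1,1,0,0,0,0],[0.88,0.96,0,0,0,0]]' >/dev/null
python3 -m pendant '[[0,0,0,0,0,-0.039],[0,0,0,0,0,-0.039],[0,0,0,0,0,-0.039],[0,0,0,0,0,-0.039],[0,0,0,0,0,-0.039]]' >/dev/null
python3 -m pendant '[[0,0,0.7,0,0,-0.039],[0,0,0.7,0,0,-0.039],[0,0,0.7,0,0,-0.039],[0,0,0.7,0,0,-0.039],[0,0,0.7,0,0,-0.039]]' >/dev/null
python3 -m pendant '[[0,0,0.5,0,0,-0.029],[0,0,0,0,0,0]]' >/dev/null
python3 plan.py 0 118 79
python3 - <<'E'
from h import *
p,_=snap('top','top1'); cv2.imwrite('pics/k1.png',cv2.resize(p[150:230,240:340],None,fx=6,fy=6,interpolation=cv2.INTER_CUBIC))
p,_=snap('scene','sc1'); cv2.imwrite('pics/k2.png',cv2.resize(p[100:230,310:440],None,fx=4.6,fy=4.6,interpolation=cv2.INTER_CUBIC))
E
```

```text
target [0.5558 0.1949 0.079 ] tool shift units [-0.04  0.07  3.01]
carrier mm [ -0.6 116.4 154.2] cw of carrier rad -3.037 tilt [-0.0052 -0.0029]
t 4.85 q [ 0.04  0.91 -0.85  1.75  0.86  0.91  0.55] F [-0.5 -0.4 -0.4] open mm 35.4 ff 0.0
```

View pics/k2.png

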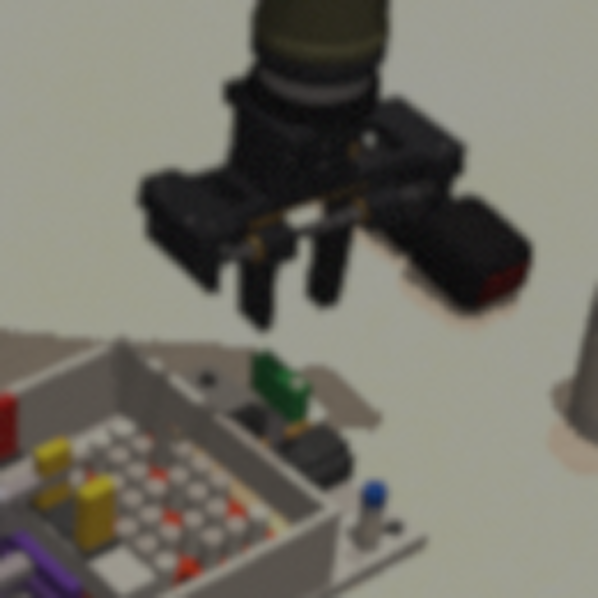

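The fingers, at (257,300) and (325,280), straddle the green bar at (280,385), and the vial at (373,500) stands clear. I'll descend and grip.

```bash
python3 -m pendant '[[0,0,0,0,0,0],[-0.04,0.07,0.75,0,0,0],[0,0,0.75,0,0,0],[0,0,0.75,0,0,0],[0,0,0.5,0,0,0]]' >/dev/null
python3 plan.py 0 118 79
python3 -m pendant '[[0,0,0.2,0,0,0],[0,0,0,0,0,0]]' >/dev/null
python3 plan.py 0 118 79
```

```text
target [0.5558 0.1949 0.079 ] tool shift units [ 0.1  -0.06  0.37]
carrier mm [  2.6 119.3  88.3] cw of carrier rad -3.034 tilt [ 0.0009 -0.0005]
t 5.37 q [ 0.    1.   -0.78  1.77  0.96  0.8   0.46] F [-0.9 -0.6  0.4] open mm 34.9 ff 0.0
target [0.5558 0.1949 0.079 ] tool shift units [ 0.08 -0.06  0.17]
carrier mm [  2.2 119.4  83.3] cw of carrier rad -3.035 tilt [-0.0006 -0.0007]
t 5.53 q [ 0.    1.01 -0.77  1.77  0.97  0.79  0.45] F [ 0.9 -0.8 -0.3] open mm 35.3 ff 0.0
```

```bash
python3 -m pendant '[[0,0,0,0,0,0],[0,0,0,0,0,0],[0,0,0,0,0,0],[0,0,0,0,0,0]]' -1 40
python3 plan.py 0 118 68
```

```text
clock: 5.87
tool_pos: [0.5586, 0.1955, 0.0844]
eef_rot: [-0.08, 0.997, -0.001, 0.001]
contact_force: [1.1, -2.7, 2.2]
opening: 0.157
finger_force: 40.0
target [0.5558 0.1949 0.068 ] tool shift units [ 0.11 -0.    0.66]
carrier mm [  2.8 117.9  84.4] cw of carrier rad -3.035 tilt [ 0.0018 -0.0026]
t 5.87 q [ 0.    1.   -0.77  1.77  0.97  0.8   0.46] F [ 1.1 -2.7  2.2] open mm 13.9 ff 40.0
```

```bash
python3 -m pendant '[[0,0,0,0,0,0],[0,0,0,0,0,0],[0.11,0,0.2,0,0,0],[0,0,0,0,0,0],[0,0,0,0,0,0]]' -0.4 40 >/dev/null
python3 -m pendant '[[0,0,0,0,0,0],[0,0,0,0,0,0],[0,0,0,0,0,0]]' -1 40 >/dev/null
python3 plan.py 0 118 68
python3 -m pendant '[[0,0,0.15,0,0,0],[0,0,0.15,0,0,0],[0,0,0.1,0,0,0],[0,0,0.1,0,0,0],[0,0,0,0,0,0]]' >/dev/null
python3 plan.py 0 118 68
```

```text
target [0.5558 0.1949 0.068 ] tool shift units [-0.02 -0.01  0.42]
carrier mm [ -0.6 118.3  78.5] cw of carrier rad -3.035 tilt [ 0.     -0.0027]
t 6.53 q [-0.    1.01 -0.76  1.78  0.98  0.78  0.44] F [ 0.4 -2.8  1.7] open mm 13.6 ff 40.0
target [0.5558 0.1949 0.068 ] tool shift units [-0.02 -0.03 -0.02]
carrier mm [ -0.3 118.7  67.4] cw of carrier rad -3.035 tilt [ 0.0013 -0.0028]
t 6.95 q [-0.01  1.03 -0.75  1.78  1.    0.77  0.43] F [-0.7 -7.1 16.4] open mm 13.4 ff 40.0
```

Pushed down 11 mm with 16 N, so it is at the stop. Now the clockwise turn.

```bash
python3 -m pendant '[[0,0,0,0,0,0.039],[0,0,0,0,0,0.039],[0,0,0,0,0,0.039],[0,0,0,0,0,0.039],[0,0,0,0,0,0]]' >/dev/null
python3 plan.py 0 118 68
```

```text
target [0.5558 0.1949 0.068 ] tool shift units [-0.02 -0.01 -0.02]
carrier mm [ -0.3 118.4  67.4] cw of carrier rad -2.54 tilt [ 0.0017 -0.0033]
t 7.37 q [-0.06  0.99 -0.64  1.79  0.92  0.69 -0.  ] F [-1.9 -6.7 14.9] open mm 13.4 ff 40.0
```

```bash
python3 -m pendant '[[0,0,0,0,0,0.039],[0,0,0,0,0,0.039],[0,0,0,0,0,0.039],[0,0,0,0,0,0.039],[0,0,0,0,0,0.034]]' >/dev/null
python3 -m pendant '[[0,0,0,0,0,0.02],[0,0,0,0,0,0]]' | grep moment
python3 plan.py 0 118 72; python3 -c "
from h import *; print(r.get_state()['moment'])"
```

```text
target [0.5558 0.1949 0.072 ] tool shift units [-0.01  0.01 -0.18]
carrier mm [ -0.4 118.2  67.4] cw of carrier rad -1.882 tilt [ 0.0014 -0.0037]
t 7.95 q [-0.14  0.96 -0.49  1.79  0.76  0.59 -0.53] F [-2.4 -6.3 16.2] open mm 13.6 ff 40.0
[-1.50973516  0.35422028 -0.02984914]
```

```bash
python3 -m pendant '[[0,0,0,0,0,0.018],[0,0,0,0,0,0],[0,0,-0.1,0,0,0],[0,0,-0.08,0,0,0],[0,0,0,0,0,0]]' >/dev/null
python3 plan.py 0 118 72
python3 -m pendant '[[0,0,0,0,0,0],[0,0,0,0,0,0],[0,0,0,0,0,0],[0,0,0,0,0,0]]' -0.4 40 >/dev/null
python3 plan.py 0 118 150
```

```text
target [0.5558 0.1949 0.072 ] tool shift units [-0.01  0.02 -0.05]
carrier mm [ -0.6 118.   70.9] cw of carrier rad -1.829 tilt [ 0.0004 -0.003 ]
t 8.37 q [-0.15  0.95 -0.48  1.79  0.74  0.59 -0.57] F [-0.1 -6.4  5.1] open mm 13.5 ff 40.0
target [0.5558 0.1949 0.15  ] tool shift units [-0.11 -0.02 -3.18]
carrier mm [ -0.3 121.   70.4] cw of carrier rad -1.83 tilt [-0.0001  0.0017]
t 8.7 q [-0.15  0.95 -0.48  1.79  0.74  0.59 -0.57] F [-0.4  0.8  0.6] open mm 26.5 ff 0.0
```

```bash
python3 -m pendant '[[0,0,-1,0,0,0],[0,0,-1,0,0,0],[0,0,-1,0,0,0],[0,0,-1,0,0,0],[0,0,-1.0,0,0,0.039]]' 0.59 >/dev/null
python3 -m pendant '[[0,0,-0.2,0,0,0.039],[0,0,0,0,0,0.005],[0,0,0,0,0,0]]' >/dev/null
python3 plan.py -41 -79 200
python3 - <<'E'
from h import *
p=np.load('pose.npy'); c,q=np.cos(p[2]),np.sin(p[2])
def car(w): l=w[:2]-p[:2]; return np.round(1e3*np.array([c*l[0]+q*l[1],-q*l[0]+c*l[1]]),1)
for n,f,ox,oy,x,y in [('scene',5.3,255,165,292,116),('scene',5.3,255,165,245,74),('scene',5.3,255,165,352,168),('scene',5.3,255,165,402,212),('top',6,250,140,514,347),('top',6,250,140,473,187),('top',6,250,140,497,280),('top',6,250,140,455,121)]:
    print(n,x,y,car(at_z(n,(x+.5)/f-.5+ox,(y+.5)/f-.5+oy,.143)))
p,_=snap('scene','sc2'); cv2.imwrite('pics/k3.png',cv2.resize(p[140:270,260:410],None,fx=4.6,fy=4.6,interpolation=cv2.INTER_CUBIC))
E
```

```text
target [ 0.5682 -0.0059  0.2   ] tool shift units [-7.96 -1.63  0.03]
carrier mm [ -0.4 120.1 200.6] cw of carrier rad -1.571 tilt [ 0.0005 -0.0001]
t 9.37 q [-0.11  0.76 -0.55  1.72  0.52  0.81 -0.64] F [-0.3 -0.4 -0.4] open mm 70.2 ff 0.0
scene 292 116 [-29.3 -73.8]
scene 245 74 [-70.2 -73.5]
scene 352 168 [ 19.6 -73.5]
scene 402 212 [ 58.9 -73.6]
top 514 347 [-63.7 -78.4]
top 473 187 [ 26.2 -79.2]
top 497 280 [-26.2 -78.8]
top 455 121 [ 63.7 -78.9]
```

View pics/k3.png

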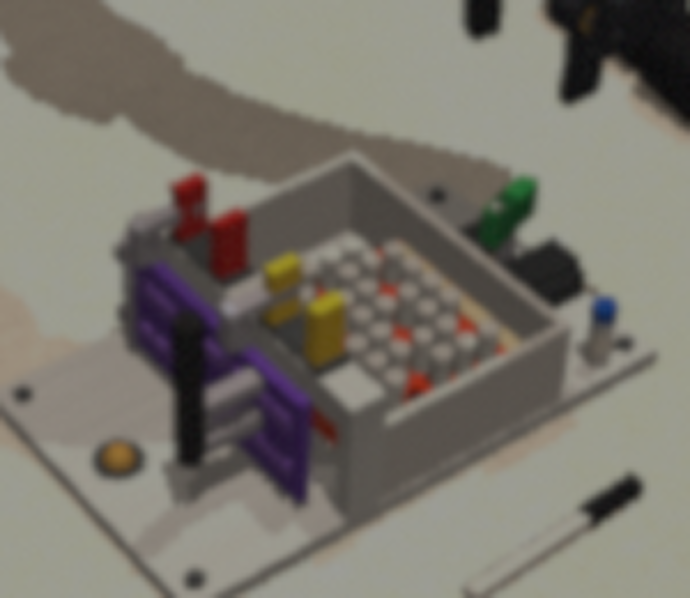

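The green bar at (508,210) is turned and sits low, and the vial is standing. Moving over to the red catch.

```bash
python3 -m pendant '[[-1,-0.2,0,0,0,0],[-1,-0.2,0,0,0,0],[-1,-0.2,0,0,0,0],[-1,-0.2,0,0,0,0],[-1,-0.2,0,0,0,0]]' >/dev/null
python3 -m pendant '[[-1,-0.2,0,0,0,0],[-1,-0.2,0,0,0,0],[-0.92,-0.23,0,0,0,0],[0,0,0.5,0,0,0],[0,0,0.5,0,0,0]]' >/dev/null
python3 -m pendant '[[0,0,0,0,0,0],[0,0,0,0,0,0]]' >/dev/null
python3 plan.py -41 -77 124
```

```text
target [ 0.5677 -0.004   0.124 ] tool shift units [0.03 0.07 2.01]
carrier mm [-42.6 -77.7 174.3] cw of carrier rad -1.571 tilt [-0.0033  0.0002]
t 10.42 q [ 0.25  0.78 -0.55  1.81  0.58  0.73 -0.36] F [ 0.3 -0.5 -0.3] open mm 70.0 ff 0.0
```

```bash
python3 -m pendant '[[0.03,0.06,0.6,0,0,0],[0,0,0.6,0,0,0],[0,0,0.5,0,0,0],[0,0,0.3,0,0,0],[0,0,0,0,0,0]]' >/dev/null
python3 plan.py -41 -77 124
python3 -m pendant '[[0,0,0,0,0,0],[0,0,0,0,0,0],[0,0.04,0,0,0,0],[0,0.04,0,0,0,0],[0,0,0,0,0,0]]' -1 25 >/dev/null
python3 plan.py -39 -77 124
```

```text
target [ 0.5677 -0.004   0.124 ] tool shift units [-0.01 -0.01  0.02]
carrier mm [-40.8 -76.8 124.5] cw of carrier rad -1.57 tilt [-0.0024 -0.0001]
t 10.83 q [ 0.21  0.85 -0.5   1.84  0.65  0.63 -0.42] F [-1.1 -0.2  0.7] open mm 69.9 ff 0.0
target [ 0.5696 -0.0035  0.124 ] tool shift units [ 0.   -0.    0.08]
carrier mm [-38.9 -77.1 125.9] cw of carrier rad -1.569 tilt [-0.0016 -0.0005]
t 11.25 q [ 0.21  0.85 -0.5   1.83  0.65  0.64 -0.42] F [-12.3  -1.    6.1] open mm 39.0 ff 6.9
```

```bash
python3 -m pendant '[[0,0,0,0,0,0],[0,0,0,0,0,0],[0,0,0,0,0,0],[0,0,0,0,0,0]]' -1 40 >/dev/null
python3 plan.py -39 -77 124
```

```text
target [ 0.5696 -0.0035  0.124 ] tool shift units [0.01 0.05 0.07]
carrier mm [-40.3 -77.1 125.8] cw of carrier rad -1.568 tilt [-0.0042 -0.0016]
t 11.58 q [ 0.21  0.84 -0.5   1.83  0.65  0.64 -0.42] F [-5.7  1.   4.1] open mm 35.3 ff 40.0
```

```bash
python3 -m pendant '[[0,0,0,0,0,0],[0,0,0,0,0,0],[0,0,0,0,0,0],[0,0,0,0,0,0],[0,0,-0.5,0,0,0]]' 0.59 >/dev/null
python3 -m pendant '[[0,0,-1,0,0,0],[0,0,-0.5,0,0,0],[0,0.9,0,0,0,0],[0,0.9,0,0,0,0],[0,0.9,0,0,0,0]]' >/dev/null
python3 -m pendant '[[0,0.7,0,0,0,0],[0,0,0,0,0,0],[0,0,0,0,0,0]]' >/dev/null
python3 plan.py 48 -77 124
python3 - <<'E'
from h import *
p,_=snap('top','top3'); a=cv2.resize(p[140:240,270:370],None,fx=4,fy=4,interpolation=cv2.INTER_CUBIC)
p,_=snap('scene','sc3'); b=cv2.resize(p[140:240,270:370],None,fx=4,fy=4,interpolation=cv2.INTER_CUBIC)
cv2.imwrite('pics/k4.png',cv2.convertScaleAbs(np.hstack([a,b]),alpha=1.4))
E
```

```text
target [0.6535 0.0195 0.124 ] tool shift units [0.02 0.02 2.06]
carrier mm [ 47.4 -77.4 175.5] cw of carrier rad -1.568 tilt [0.0006 0.0003]
t 12.67 q [ 0.19  0.87 -0.56  1.54  0.55  0.9  -0.3 ] F [-1.1 -0.2  0.2] open mm 70.0 ff 0.0
```

View pics/k4.png

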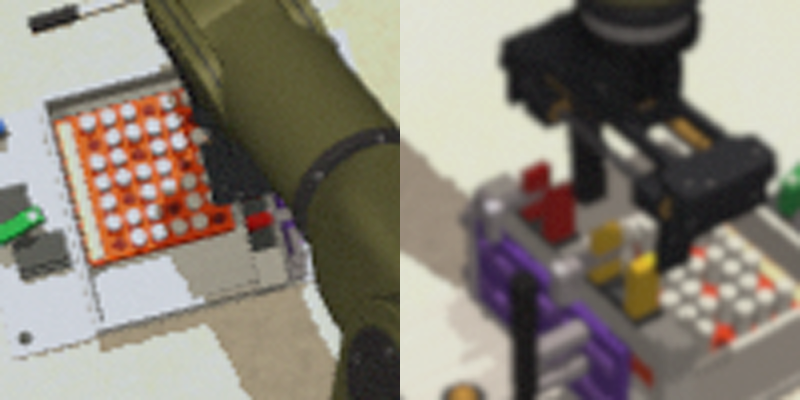

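In the right panel the red tabs at (535,190) and (560,210) are now close together, so red is squeezed. The fingers are over the yellow catch.

```bash
python3 -m pendant '[[0,0.02,0.6,0,0,0],[0,0,0.6,0,0,0],[0,0,0.5,0,0,0],[0,0,0.3,0,0,0],[0,0,0,0,0,0]]' >/dev/null
python3 plan.py 48 -77 124
python3 -m pendant '[[0,0,0,0,0,0],[0,0,0,0,0,0],[0,0.04,0,0,0,0],[0,0.04,0,0,0,0],[0,0,0,0,0,0]]' -1 40 >/dev/null
python3 -m pendant '[[0,0,0,0,0,0],[0,0,0,0,0,0],[0,0,0,0,0,0]]' >/dev/null
python3 plan.py 50 -77 124
```

```text
target [0.6535 0.0195 0.124 ] tool shift units [ 0.03  0.1  -0.01]
carrier mm [ 45.6 -77.8 123.8] cw of carrier rad -1.569 tilt [-0.0037 -0.001 ]
t 13.18 q [ 0.18  0.94 -0.53  1.57  0.6   0.81 -0.33] F [-1.   0.5  0.9] open mm 70.0 ff 0.0
target [0.6555 0.02   0.124 ] tool shift units [0.02 0.01 0.09]
carrier mm [ 49.6 -77.6 126.1] cw of carrier rad -1.568 tilt [ 0.0006 -0.    ]
t 13.85 q [ 0.17  0.94 -0.53  1.56  0.6   0.81 -0.33] F [-1.1 -0.6  4.3] open mm 35.3 ff 40.0
```

```bash
python3 -m pendant '[[0,0,0,0,0,0],[0,0,0,0,0,0],[0,0,0,0,0,0],[0,0,-0.5,0,0,0],[0,0,-1,0,0,0]]' 0.5 >/dev/null
python3 -m pendant '[[0,0,-1,0,0,0],[0,0,-0.2,0,0,0],[-1,-0.1,0,0,0,0],[-1,-0.1,0,0,0,0],[-1,-0.1,0,0,0,0]]' 0.14 >/dev/null
python3 -m pendant '[[0,0,0,0,0,0],[0,0,0,0,0,0],[0,0,0,0,0,0]]' >/dev/null
python3 plan.py 41 -154 138
python3 - <<'E'
from h import *
p,_=snap('scene','sc4'); cv2.imwrite('pics/k5.png',cv2.convertScaleAbs(cv2.resize(p[120:250,250:400],None,fx=4.6,fy=4.6,interpolation=cv2.INTER_CUBIC),alpha=1.4))
E
```

```text
target [ 0.6671 -0.0566  0.138 ] tool shift units [-0.1  -0.04  2.21]
carrier mm [  41.9 -151.5  193.3] cw of carrier rad -1.569 tilt [0.0002 0.0013]
t 14.93 q [ 0.3   0.87 -0.59  1.47  0.54  0.96 -0.16] F [0.1 0.5 1.3] open mm 49.7 ff 0.0
```

View pics/k5.png

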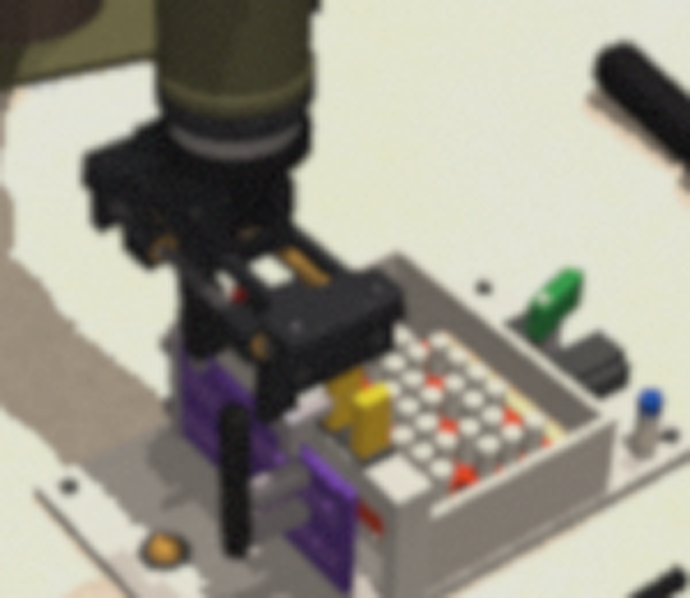

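The yellow tabs at (345,400) and (372,420) are together. The fingertips at (200,345) and (275,405) straddle the handle top at (233,408), so I'll descend and grip.

```bash
python3 -m pendant '[[-0.1,-0.02,0.6,0,0,0],[0,0,0.6,0,0,0],[0,0,0.6,0,0,0],[0,0,0.4,0,0,0],[0,0,0,0,0,0]]' >/dev/null
python3 plan.py 42 -154 138
python3 -m pendant '[[0,0,0,0,0,0],[0,0,0,0,0,0],[0,0,0,0,0,0],[0,0,0,0,0,0],[0,0,0,0,0,0]]' -1 40 >/dev/null
python3 plan.py 42 -154 138
```

```text
target [ 0.6681 -0.0564  0.138 ] tool shift units [-0.03  0.08 -0.08]
carrier mm [  40.1 -153.3  136. ] cw of carrier rad -1.571 tilt [-0.0041  0.0005]
t 15.4 q [ 0.29  0.94 -0.55  1.5   0.59  0.87 -0.2 ] F [-0.4 -0.4  0.2] open mm 50.2 ff 0.0
target [ 0.6681 -0.0564  0.138 ] tool shift units [0.05 0.03 0.03]
carrier mm [  41.3 -155.1  138.9] cw of carrier rad -1.568 tilt [ 0.0006 -0.0002]
t 15.82 q [ 0.29  0.94 -0.55  1.5   0.59  0.87 -0.2 ] F [-6.4 -0.9  3.1] open mm 19.0 ff 3.5
```

```bash
python3 -m pendant '[[0,0,0,0,0,0],[0,0,0,0,0,0]]' -1 45 >/dev/null
python3 plan.py 42 -154 138
python3 - <<'E'
import numpy as np
th=np.arange(0,1.56,.1); x=130*np.cos(th)-50*np.sin(th); y=-130*np.sin(th)-50*np.cos(th)
for a,X,Y,dx,dy in zip(th,x,y,np.diff(x)/25,np.diff(y)/25): print('%.1f at %.0f %.0f  [%.2f,%.2f'%(a,X-88,Y-104,dy,dx))
E
```

```text
target [ 0.6681 -0.0564  0.138 ] tool shift units [0.05 0.06 0.03]
carrier mm [  40.6 -155.1  138.7] cw of carrier rad -1.568 tilt [-0.001  -0.0006]
t 15.98 q [ 0.29  0.94 -0.55  1.5   0.59  0.87 -0.2 ] F [-3.9 -0.4  5.6] open mm 17.2 ff 45.0
0.0 at 42 -154  [-0.51,-0.23
0.1 at 36 -167  [-0.48,-0.28
0.2 at 29 -179  [-0.45,-0.32
0.3 at 21 -190  [-0.42,-0.37
0.4 at 12 -201  [-0.38,-0.41
0.5 at 2 -210  [-0.34,-0.44
0.6 at -9 -219  [-0.29,-0.47
0.7 at -21 -226  [-0.24,-0.50
0.8 at -33 -232  [-0.19,-0.52
0.9 at -46 -237  [-0.14,-0.54
1.0 at -60 -240  [-0.09,-0.55
1.1 at -74 -243  [-0.03,-0.56
1.2 at -87 -243  [0.03,-0.56
1.3 at -101 -243  [0.08,-0.55
1.4 at -115 -241  [0.14,-0.54
```

```bash
python3 -m pendant '[[-0.51,-0.23,0,0,0,0],[-0.48,-0.28,0,0,0,0],[-0.45,-0.32,0,0,0,0],[-0.42,-0.37,0,0,0,0],[0,0,0,0,0,0]]' >/dev/null
python3 plan.py 12 -201 138
```

```text
target [ 0.6515 -0.1096  0.138 ] tool shift units [0.16 0.16 0.03]
carrier mm [   8.  -204.9  138.7] cw of carrier rad -1.564 tilt [-0.0026 -0.0016]
t 16.4 q [ 0.39  0.93 -0.56  1.54  0.6   0.85 -0.13] F [-3.3  3.4  7. ] open mm 16.6 ff 45.0
```

```bash
python3 -m pendant '[[-0.38,-0.41,0,0,0,0],[-0.34,-0.44,0,0,0,0],[-0.29,-0.47,0,0,0,0],[-0.24,-0.50,0,0,0,0],[-0.19,-0.52,0,0,0,0]]' >/dev/null
python3 plan.py -46 -237 138
```

```text
target [ 0.6051 -0.1596  0.138 ] tool shift units [0.04 0.06 0.03]
carrier mm [ -47.4 -238.1  138.7] cw of carrier rad -1.568 tilt [0.0029 0.0015]
t 16.82 q [ 0.49  0.89 -0.56  1.65  0.62  0.78 -0.09] F [0.2 5.  5.2] open mm 16.7 ff 45.0
```

```bash
python3 -m pendant '[[-0.12,-0.54,0,0,0,0],[-0.07,-0.55,0,0,0,0],[-0.02,-0.56,0,0,0,0],[0.03,-0.56,0,0,0,0],[0.08,-0.55,0,0,0,0]]' >/dev/null
python3 -m pendant '[[0.06,-0.30,0,0,0,0],[0,0,0,0,0,0],[0,0,0,0,0,0],[0,0,0,0,0,0],[0,0,0,0,0,0]]' >/dev/null
python3 plan.py -122 -239 138
python3 - <<'E'
from h import *
p,_=snap('top','top5'); a=cv2.resize(p[140:240,270:370],None,fx=4,fy=4,interpolation=cv2.INTER_CUBIC)
p,_=snap('scene','sc5'); b=cv2.resize(p[165:265,230:380],None,fx=4,fy=4,interpolation=cv2.INTER_CUBIC)[:,:400]
b=cv2.resize(p[155:265,230:340],(400,400),interpolation=cv2.INTER_CUBIC)
cv2.imwrite('pics/k6.png',cv2.convertScaleAbs(np.hstack([a,b]),alpha=1.5))
E
```

```text
target [ 0.5323 -0.1816  0.138 ] tool shift units [0.05 0.04 0.03]
carrier mm [-122.9 -240.4  138.7] cw of carrier rad -1.567 tilt [ 0.0028 -0.0025]
t 17.65 q [ 0.56  0.82 -0.53  1.85  0.67  0.65 -0.12] F [ 3.6 -2.4  6.2] open mm 16.8 ff 45.0
```

View pics/k6.png

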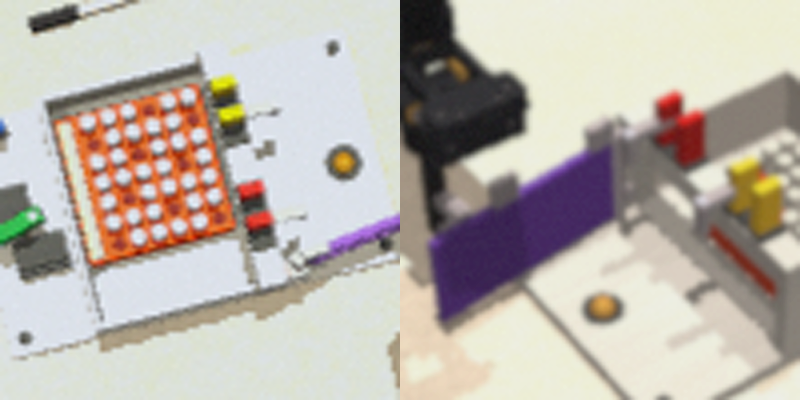

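The gate (violet, left panel from (330,245) to (400,222)) stands square at about 1.45 rad. Both catches are shut, the screw is turned, and the handle is gripped at 45 N. Handing in.

```bash
python3 -c "
from plant import r
s=r.get_state(); print(s['finger_force'],s['qd'].round(3)); print(r.finish_job())"
```

```text
45.00034488737583 [-0.001 -0.001  0.    -0.001  0.001  0.001  0.   ]
the job is handed in; nothing more can be done
None
```

I handed in the job at about 17.8 s: anchor screw turned to its stop and released, red then yellow catch squeezed shut, and the gate held at about 1.45 rad by its black handle with 45 N grip; no verdict came back.

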